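# Seat the loose tube stopper and start the shaker

## Robot

A 6-joint arm with a two-finger parallel gripper is mounted at the origin on the work surface. World frame = base frame: x ahead of the robot, y to its left, z up, the work surface at z = 0. Lengths are in m, angles in rad, forces in N, time in s.
With the tool pointing down it reaches from about 0.35 to 0.775 m from the base axis. Payload 7.3 kg.
Tool frame: the origin (TCP) lies on the front face of the gripper's body, between the roots of the fingers; the fingertips stand ahead of it and the grasp point (between the pads) lies 47 mm ahead of it (finger_overhang is the z of the fingertips in the tool frame, in m); z points along the fingers, y is the line along which they close (so a half turn about z gives the same grasp; the last joint's range is limited). The gripper opens to 92 mm and grips with 3 to 60 N. Pads are 19 mm wide; open, the fingers measure 130 mm over their backs; the gripper's body (75 mm by 190 mm) begins 47 mm behind the grasp point.
Start: joints at [-1.406, 0.342, 1.524, -0, 1.275, -0.146], TCP at [0.161, -0.5, 0.292] pointing down, gripper open.
Joint ranges: [-2.53, 2.53], [-0.77, 2.02], [0.04, 2.7], [-1, 4.14], [0.28, 2.66], [-3.11, 3.11]. Speed limits (rad/s): [2.57, 2.57, 3.14, 3.14, 3.14, 3.14].

## Interface

Orientations are given as [roll, pitch, yaw] about the fixed x, y, z axes, in that order (R = Rz(yaw) Ry(pitch) Rx(roll)).
In Python, from cell import * gives the robot as it stands. The module is installed in compiled form; this text tells all that it offers.
- The arm moves only by the tool arm_command, never from a script. Its argument "series" is a list of rows, each an object of numbers: "x", "y", "z": the shift along the tool's x, y, z in mm; "rx", "ry", "rz": the turn, a rotation vector about the tool's x, y, z in degrees. A call has 1 to 20 rows; each row is the pose to reach, as a shift and turn from the pose commanded when the call began, along the tool's axes at that moment; what a row does not reach only later rows make up. A row lasts 1/10 s, in which the tool goes at most 50 mm and 8.59 degrees, less where a joint would pass 70% of its speed; a pose out of reach is approached as far as the arm can. A call with a gripper value outside its range is refused whole. "hand" is the finger opening in mm, from 0 to 91.8, set as the call begins (left out, the last holds). The fingers move at their own pace and stop on an object; "squeeze" is the grip in N (left out, the last holds). Time passes only in rows, so rows that repeat a pose let the fingers close. It gives the time, the measured TCP pose, the force, the opening and the grip force at its end, in the units of the state.
- observe(): the state, without advancing time (a new reading comes with each control period).
- read_camera(name): name is "side" or "top"; returns a dict with "pixels" (420x560x3 uint8, blue, green, red), "K" (3x3 intrinsics, pixels), "rvec" (rotation vector, rad) and "tvec" (3), from world to camera coordinates, as OpenCV has them. Camera axes: x right, y down, z forward; pixel columns grow to the right and rows downward; lengths in m; the calibration is good to about 2 mm. A picture is of the moment at which its call begins. There is no depth.
- hand_in(): hands the job in; it is judged then, once.
Trained networks look in a picture, given as the dict that the camera call returned (one of the last four; its "shot" number tells which), for a name from the list of things; names that differ only in an ending like _2 or _b are one class to them, and where a whole thing is asked for, a point or a joint stands for the part that bears it (a point fixed in the world has none). Each returns a list of dicts, best first, with "confidence" (0 to 1); they miss things now and then, are a little off and sometimes report something else, mostly with a low value. They report only what shows in the picture. A call takes as long as a camera call.
- boxes_of(picture, query): "point" ([x, y, z] in m, in world coordinates, good to about 4 mm: the middle of the surface that is visible of it).
- trace(picture, query): "pixels" (420x560 bool, what is visible of it).
- mark_of(picture, query): "point" ([x, y, z] in m, in world coordinates, good to about 4 mm: a listed point, or the origin of a listed thing).
The state is a dict: "time": time; "qpos": joint angles; "qvel": joint speeds; "joint_efforts": joint torques, N m; "tool_pos": TCP position; "tool_rot": TCP orientation; "contact_force": force on the tool from outside, world axes, zero at the start; "torque": the same for the moment, N m; "opening": finger opening in m; "grip_force": force on a finger pad.
Only numpy, scipy, OpenCV 4.12 (cv2) and the standard library are available. Lean on these libraries where they do the work, as an engineer would, in place of code of your own. Each camera call takes 0.05 s, during which the arm holds its last target. There are 200 camera calls.

## Task

Get the sample shaker going: with your fingertips, gently press the green stopper that stands proud down fully home into its tube, then press the green start button on the control box all the way in, let it come back out and withdraw. Only press: do not lift any tube, and leave the orange-red-capped tubes, the red and yellow buttons, the wipes box and the marker alone.

Things in the scene. Friction and masses are not known exactly. Their poses are not given: they have to be found in the camera images.
- shaker: Beige sample shaker fixed to the desk, 200 (x) x 220 (y) x 60 mm, with the rack on its aluminium platform. Origin: centre of its underside on the desk. It may stand left or right of the robot's centre line, the control box on the other side.
- rack: Black tube rack fixed on the shaker, 110 (x) x 160 (y) x 40 mm, underside 60 mm above the desk. Six sockets, 34 mm deep, in two rows: at x = -25 and +25 mm, y = -50, 0 and +50 mm in its frame; five hold a tube, one is empty. Origin: centre of its underside; z up.
- tube_green: Clear sample tube, 16 mm diameter, 65 mm long, with a white label and a green stopper, standing loose with about 0.5 mm play in a rack socket (which socket varies). Origin: centre of its underside, 66 mm above the desk; z along the tube. Press its stopper but do not lift the tube. More than 40 N on it counts as rough.
- stopper (a joint): How far the green stopper is pushed in (m): 0 = 10 mm proud of home, 0.010 = fully home with its rim on the tube. Starts between 0 and 0.003. Slides straight down with a steady drag of about 3 N, does not spring back, and stops hard at home.
- stopper_top (a point): Centre of the flat top of the green stopper (disc of 19 mm diameter, 14 mm tall, white plug visible below it while proud). When home it is 79 mm above the tube's origin, 145 mm above the desk.
- tube_a: Bystander sample tube, same tube as the green one but its orange-red stopper is already fully home and cannot move: flat stopper top 79 mm above the origin. Loose in the rack; leave it alone. Origin: centre of the underside; z up.
- tube_b: Bystander sample tube, same tube as the green one but its orange-red stopper is already fully home and cannot move: flat stopper top 79 mm above the origin. Loose in the rack; leave it alone. Origin: centre of the underside; z up.
- tube_c: Bystander sample tube, same tube as the green one but its orange-red stopper is already fully home and cannot move: flat stopper top 79 mm above the origin. Loose in the rack; leave it alone. Origin: centre of the underside; z up.
- tube_d: Bystander sample tube, same tube as the green one but its orange-red stopper is already fully home and cannot move: flat stopper top 79 mm above the origin. Loose in the rack; leave it alone. Origin: centre of the underside; z up.
- control_box: Beige control box of the shaker, fixed to the desk, 90 (x) x 190 (y) x 40 mm, grey top face with three buttons in black housings in a row along its y. Origin: centre of its underside.
- start_base: The green push button that starts the shaker on the control box: housing and round cap together. Origin: centre of the housing's underside, on the box's top face (40.5 mm above the table); z up. The three buttons stand in one row 60 mm apart along the box; which colour is in which place varies.
- start (a joint): Travel of the green start button (m): 0 out, 0.006 fully in. It springs back when released; fully in takes about 5 N.
- start_top (a point): Centre of the top of the green start button's cap (28 mm diameter), moves down with it; the cap moves straight down.
- stop_base: The red push button (stop) on the control box: housing and round cap together. Origin: centre of the housing's underside, on the box's top face (40.5 mm above the table); z up. The three buttons stand in one row 60 mm apart along the box; which colour is in which place varies. Leave alone.
- stop (a joint): Travel of the red button (m), 0 out, 0.006 in; must stay out.
- timer_base: The yellow push button (timer) on the control box: housing and round cap together. Origin: centre of the housing's underside, on the box's top face (40.5 mm above the table); z up. The three buttons stand in one row 60 mm apart along the box; which colour is in which place varies. Leave alone.
- timer (a joint): Travel of the yellow button (m), 0 out, 0.006 in; must stay out.
- wipes_box: Loose green carton of wipes with a white band, 110 (x) x 120 (y) x 75 mm, at the robot's right. Origin: centre of its underside. Bystander.
- marker: Loose white marker with a blue cap, 135 mm long along x, 15 mm thick, lying at the robot's left. Origin: on its underside, 60 mm from the white end. Bystander.

How it is judged:
By the outcome, as a careful person would: the job done as asked, in the order asked, and still so for the second after the job is handed in, with the robot touching nothing.
It also fails if it takes over 45 s, if anything falls off the work surface, if the arm or the gripper's body presses on something with over 40 N, if the wrist force passes 120 N, or if a joint passes its speed limit or range.

## Working session

There is one attempt and no reset: what is moved stays moved. The work goes in short steps, Python scripts to look and compute and a tool call to move; the robot and the scene stay as the last step left them, time stands still between calls to the robot, and variables do not carry over. Pictures are saved under pics/ and viewed, at most 10 in all, crops included, and the job is handed in when it is done.

Besides the shell and the picture viewer there is one more tool, called as a command line: name --argument value ..., lists and objects as JSON in quotes. arm_command: Moves the arm, as the interface text tells. Its arguments: {"type":"object","properties":{"series":{"type":"array"},"hand":{"type":"number"},"squeeze":{"type":"number"}},"required":["series"]}

```bash
mkdir -p pics; python3 - <<'E'
from cell import *
import cv2,numpy as np
s=observe();print(s['time'],s['tool_pos'],s['tool_rot'],s['opening'],s['contact_force'])
try: print(finger_overhang)
except Exception as e: print(e)
for n in('top','side'):
    p=read_camera(n);cv2.imwrite(f'pics/{n}0.png',p['pixels'])
    for q in('stopper_top','start_top','stop_base','timer_base','start_base','tube_green','rack','tube_a','control_box'):
        print(n,q,[(np.round(d['point'],4),round(d['confidence'],2)) for d in mark_of(p,q)[:5]])
E
```

```text
0.0 [ 0.16053195 -0.49953232  0.29153738] [-3.14004275e+00 -2.16468522e-04  3.10859334e-01] 0.09151029466461852 [0.39680463 0.7117853  0.52066798]
0.0655
top stopper_top [(array([0.5842, 0.1853, 0.1546]), 0.55)]
top start_top [(array([ 0.5445, -0.1103,  0.0615]), 0.61)]
top stop_base [(array([ 0.5752, -0.2324,  0.0416]), 0.74), (array([0.5643, 0.1733, 0.0592]), 0.25), (array([ 0.5481, -0.1119,  0.045 ]), 0.15)]
top timer_base [(array([ 0.5585, -0.1732,  0.0425]), 0.58)]
top start_base [(array([ 0.5478, -0.11  ,  0.0407]), 0.54), (array([0.5989, 0.1294, 0.0658]), 0.53)]
top tube_green [(array([0.5893, 0.1829, 0.068 ]), 0.49)]
top rack [(array([0.5598, 0.1764, 0.058 ]), 0.79)]
top tube_a [(array([0.6026, 0.1302, 0.0628]), 0.66), (array([0.5485, 0.1223, 0.0678]), 0.66), (array([0.5221, 0.217 , 0.0664]), 0.62), (array([0.5359, 0.1647, 0.0654]), 0.52), (array([0.5869, 0.1832, 0.1539]), 0.24)]
top control_box [(array([ 5.615e-01, -1.708e-01,  1.000e-04]), 0.8)]
side stopper_top [(array([0.586 , 0.1814, 0.1524]), 0.39)]
side start_top [(array([ 0.5476, -0.112 ,  0.0638]), 0.63)]
side stop_base [(array([ 0.5751, -0.2307,  0.0395]), 0.53)]
side timer_base [(array([ 0.5602, -0.1712,  0.0432]), 0.58)]
side start_base [(array([ 0.5508, -0.1124,  0.0382]), 0.61)]
side tube_green [(array([0.5839, 0.1827, 0.0664]), 0.72)]
side rack [(array([0.5585, 0.1757, 0.0573]), 0.79), (array([0.5206, 0.2144, 0.0601]), 0.22)]
side tube_a [(array([0.6009, 0.1362, 0.067 ]), 0.53), (array([0.52  , 0.2123, 0.0611]), 0.53), (array([0.5402, 0.1671, 0.0665]), 0.52), (array([0.5555, 0.1177, 0.0675]), 0.45)]
side control_box [(array([ 0.5613, -0.1708,  0.0008]), 0.93)]
```

View pics/top0.png

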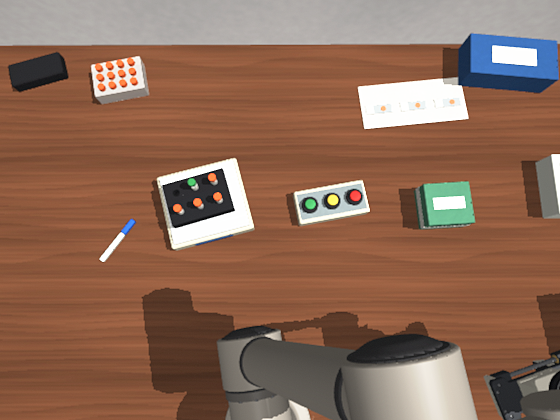

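View pics/side0.png

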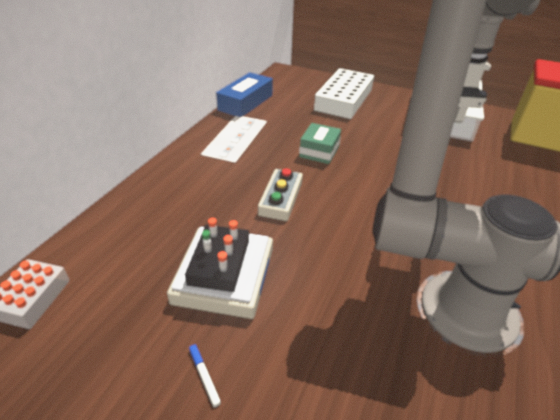

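The top view shows the green stopper at about (192,182) and the start button at (310,204), beyond the neighbouring yellow at (333,201). The side view agrees: stopper at (207,234), button at (277,198). Next I'll triangulate both to refine their positions.

```bash
cat >h.py <<'E'
from cell import *
import cv2,numpy as np
from scipy.spatial.transform import Rotation as R
def togo(tip):  # shift in tool axes (mm) bringing the fingertips to world point
    s=observe();M=R.from_euler('xyz',s['tool_rot']).as_matrix()
    return np.round(1000*M.T@(np.array(tip)-s['tool_pos'])-[0,0,65.5],1)
E
python3 - <<'E'
from h import *
P={n:read_camera(n) for n in('top','side')}
for q,zs in(('stopper_top',.148),('start_top',None)):
    uv=[]
    for n,p in P.items():
        t=trace(p,q); 
        for d in t[:2]:
            v,u=np.nonzero(d['pixels']);print(n,q,round(d['confidence'],2),len(u),u.mean().round(1),v.mean().round(1),u.min(),u.max(),v.min(),v.max())
        print([np.round(d['point'],4) for d in mark_of(p,q)[:1]])
        px=p['pixels'].astype(int);b,g,r=px[...,0],px[...,1],px[...,2]
        m=(g>1.35*r)&(g>1.3*b)&(g>60)
        c={('top','stopper_top'):(192,182),('side','stopper_top'):(207,234),('top','start_top'):(310,204),('side','start_top'):(277,198)}[n,q]
        yy,xx=np.nonzero(m);k=np.hypot(xx-c[0],yy-c[1])<11;u=np.array([xx[k].mean(),yy[k].mean()]);print(' colour',k.sum(),u.round(1))
        Rm=cv2.Rodrigues(p['rvec'])[0]
        x=cv2.undistortPoints(u.reshape(1,1,2),p['K'],None).ravel();uv.append((np.c_[Rm,p['tvec']],x))
    X=cv2.triangulatePoints(uv[0][0],uv[1][0],uv[0][1],uv[1][1]).ravel();print('tri',q,(X[:3]/X[3]).round(4))
print(togo([.585,.183,.19]))
E
```

```text
[array([0.584 , 0.1831, 0.1562])]
 colour 61 [191.  181.6]
side stopper_top 0.37 138 281.7 185.7 275 288 180 191
[array([0.5867, 0.1825, 0.1509])]
 colour 54 [205.8 233.7]
tri stopper_top [0.585  0.182  0.1487]
top start_top 0.6 82 310.3 204.7 306 315 200 209
top start_top 0.2 2442 444.3 205.5 415 474 182 229
[array([ 0.546 , -0.1112,  0.0621])]
 colour 102 [309.9 203.6]
side start_top 0.46 58 276.0 195.5 272 280 192 199
[array([ 0.5493, -0.1155,  0.0642])]
 colour 62 [276.1 195.5]
tri start_top [ 0.5497 -0.1133  0.0566]
[ 612.9 -520.3   36.7]
```

arm_command --series '[{"x": 30, "y": -25, "z": 0}, {"x": 60, "y": -50, "z": 0}, {"x": 95, "y": -80, "z": 0}, {"x": 130, "y": -110, "z": 0}, {"x": 165, "y": -140, "z": 0}, {"x": 200, "y": -170, "z": 0}, {"x": 235, "y": -200, "z": 0}, {"x": 270, "y": -230, "z": 0}, {"x": 305, "y": -260, "z": 0}, {"x": 340, "y": -289, "z": 0}, {"x": 375, "y": -318, "z": 0}, {"x": 410, "y": -348, "z": 0}, {"x": 445, "y": -378, "z": 0}, {"x": 480, "y": -407, "z": 0}, {"x": 515, "y": -437, "z": 0}, {"x": 550, "y": -467, "z": 0}, {"x": 580, "y": -492, "z": 0}, {"x": 603, "y": -512, "z": 0}, {"x": 613, "y": -520, "z": 0}, {"x": 613, "y": -520, "z": 10}]' --hand 0 --squeeze 10

```text
invalid input
```

```bash
python3 - <<'E'
from h import *
s=observe();print(s['time'],s['tool_pos'],s['tool_rot'],s['opening'],s['contact_force'])
print(togo([.585,.183,.158]))
E
```

```text
1.5 [ 0.16058282 -0.49984498  0.29222062] [3.14156579e+00 2.69411848e-07 3.10787123e-01] 0.09171827987769667 [ 0.2347908  -0.21599009  1.02803908]
[ 612.9 -520.3   68.7]
```

arm_command --series '[{"x": 30, "y": -25, "z": 0, "rx": 0, "ry": 0, "rz": 0}, {"x": 60, "y": -50, "z": 0, "rx": 0, "ry": 0, "rz": 0}]' --hand 0 --squeeze 10

```text
time: 1.7
tool_pos: [0.2024, -0.4335, 0.2919]
tool_rot: [-3.141, -0.0, 0.309]
contact_force: [0.9, 0.2, 0.5]
opening: 0.0801
grip_force: 0.0
```

arm_command --series '[{"x": 35, "y": -30, "z": 0, "rx": 0, "ry": 0, "rz": 0}, {"x": 70, "y": -60, "z": 0, "rx": 0, "ry": 0, "rz": 0}, {"x": 105, "y": -90, "z": 0, "rx": 0, "ry": 0, "rz": 0}, {"x": 140, "y": -119, "z": 0, "rx": 0, "ry": 0, "rz": 0}, {"x": 175, "y": -149, "z": 0, "rx": 0, "ry": 0, "rz": 0}, {"x": 210, "y": -178, "z": 0, "rx": 0, "ry": 0, "rz": 0}, {"x": 245, "y": -208, "z": 0, "rx": 0, "ry": 0, "rz": 0}, {"x": 280, "y": -238, "z": 0, "rx": 0, "ry": 0, "rz": 0}, {"x": 315, "y": -268, "z": 0, "rx": 0, "ry": 0, "rz": 0}, {"x": 350, "y": -297, "z": 0, "rx": 0, "ry": 0, "rz": 0}, {"x": 385, "y": -327, "z": 0, "rx": 0, "ry": 0, "rz": 0}, {"x": 420, "y": -357, "z": 0, "rx": 0, "ry": 0, "rz": 0}, {"x": 455, "y": -387, "z": 0, "rx": 0, "ry": 0, "rz": 0}, {"x": 490, "y": -416, "z": 0, "rx": 0, "ry": 0, "rz": 0}, {"x": 520, "y": -442, "z": 0, "rx": 0, "ry": 0, "rz": 0}, {"x": 543, "y": -461, "z": 0, "rx": 0, "ry": 0, "rz": 0}, {"x": 553, "y": -470, "z": 0, "rx": 0, "ry": 0, "rz": 0}, {"x": 553, "y": -470, "z": 15, "rx": 0, "ry": 0, "rz": 0}, {"x": 553, "y": -470, "z": 30, "rx": 0, "ry": 0, "rz": 0}, {"x": 553, "y": -470, "z": 30, "rx": 0, "ry": 0, "rz": 0}]'

```text
time: 3.7
tool_pos: [0.5843, 0.1827, 0.2598]
tool_rot: [-3.141, 0.005, 0.311]
contact_force: [0.5, 0.1, -1.6]
opening: 0.0006
grip_force: 0.0
```

```bash
python3 - <<'E'
from h import *
s=observe();print(s['time'],s['tool_pos'],s['tool_rot'],s['opening'],s['contact_force'])
print(togo([.585,.183,.158]))
for n in('top','side'):
    p=read_camera(n)
    print([np.round(d['point'],4) for d in mark_of(p,'stopper_top')[:2]])
cv2.imwrite('pics/side1.png',cv2.resize(p['pixels'][170:320,130:330],None,fx=4,fy=4,interpolation=cv2.INTER_CUBIC))
E
```

```text
3.7 [0.58428165 0.18269287 0.25983175] [-3.14110504  0.00465318  0.31110985] 0.000565662897318614 [ 0.50018845  0.1060167  -1.6498101 ]
[ 1.3 -0.  36.3]
[array([ 0.5616, -0.1697, -0.0007])]
[array([0.586 , 0.1821, 0.1516])]
```

View pics/side1.png

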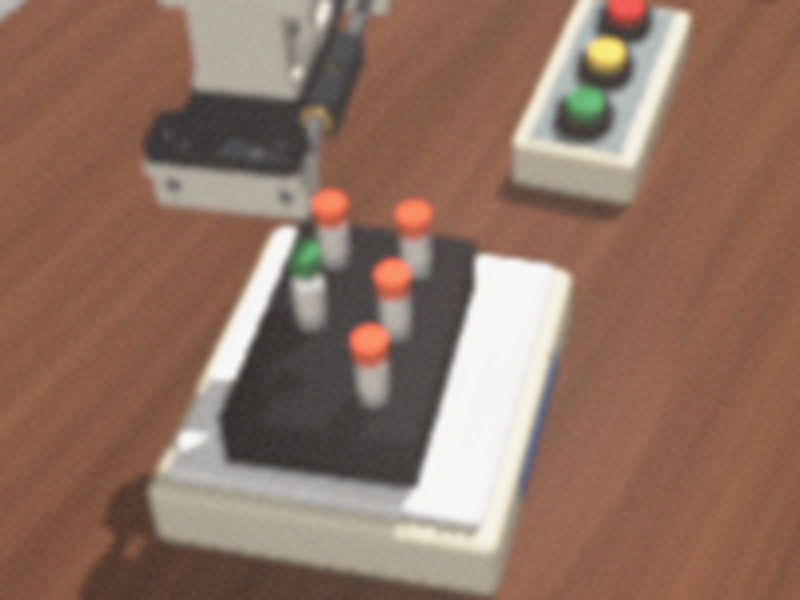

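The crop shows the proud green stopper at crop (306,258) with no obvious fingers above it. I'll project the TCP and tip into the image to check.

```bash
python3 - <<'E'
from h import *
s=observe();print(s['time'],s['tool_pos'],s['opening'],s['qvel'])
p=read_camera('side');im=cv2.resize(p['pixels'],(800,600))
for X,c in((s['tool_pos'],(255,0,255)),(s['tool_pos']-[0,0,.0655],(255,255,0)),(np.array([.585,.183,.153]),(0,255,255))):
    u=cv2.projectPoints(np.array(X).reshape(1,3),p['rvec'],p['tvec'],p['K'],None)[0].ravel();print(u)
    cv2.circle(im,tuple(int(round(a*800/560)) for a in u),4,c,1)
cv2.imwrite('pics/side2.png',im)
E
```

```text
3.9 [0.58557032 0.18263901 0.26319491] 0.00040702054965597976 [-0.00089742 -0.00581307  0.00237732  0.00057364 -0.00416414 -0.00165313]
[199.72072794 193.60076304]
[202.76717985 217.31848198]
[204.81333931 232.42960702]
```

View pics/side2.png

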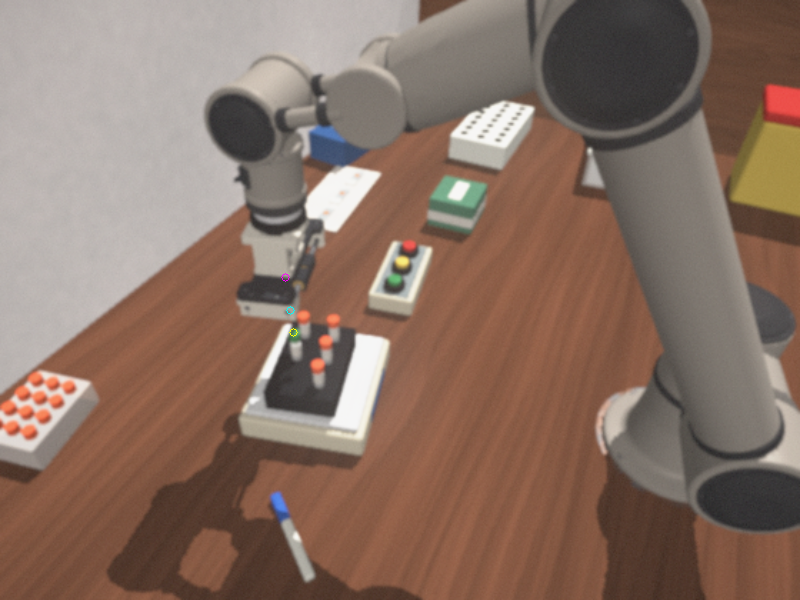

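```bash
python3 - <<'E'
from h import *
s=observe();M=R.from_euler('xyz',s['tool_rot']).as_matrix()
p=read_camera('side')
y0,x0=150,130
im=cv2.resize(p['pixels'][y0:y0+110,x0:x0+140],None,fx=5,fy=5,interpolation=cv2.INTER_CUBIC)
L=np.array([[a,b,0] for a in(-37.5,37.5) for b in(-95,95)]+[[a,b,65.5] for a in(-9.5,9.5) for b in(-19,19)])/1000
u=cv2.projectPoints(L@M.T+s['tool_pos'],p['rvec'],p['tvec'],p['K'],None)[0].reshape(-1,2)
for i,q in enumerate(u): cv2.circle(im,(int((q[0]-x0+.5)*5),int((q[1]-y0+.5)*5)),5,(255,0,255) if i<4 else (255,255,0),1)
cv2.imwrite('pics/side3.png',im)
print(togo([.585,.183,.157]))
E
```

```text
[-0.5 -0.5 40.7]
```

View pics/side3.png

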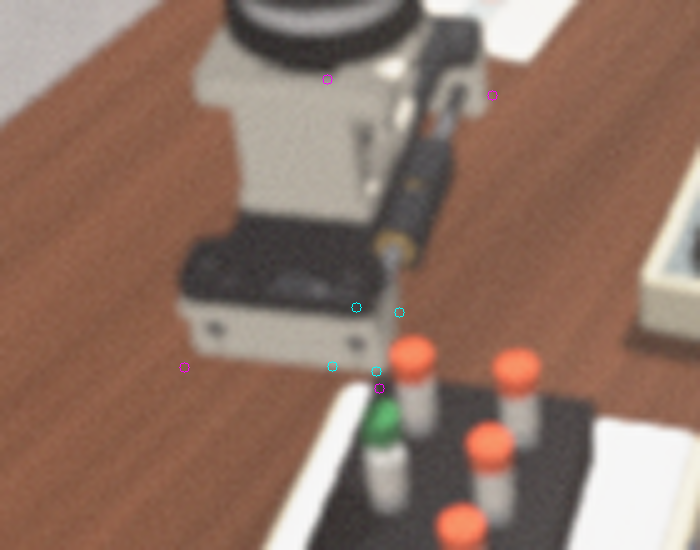

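The body's near end, up at TCP height, hides the fingertips, which is consistent with the geometry. The stopper at crop (382,420) sits just below them. Descending to just above it.

arm_command --series '[{"x": 0, "y": 0, "z": 12, "rx": 0, "ry": 0, "rz": 0}, {"x": 0, "y": 0, "z": 24, "rx": 0, "ry": 0, "rz": 0}, {"x": 0, "y": 0, "z": 33, "rx": 0, "ry": 0, "rz": 0}, {"x": 0, "y": 0, "z": 38, "rx": 0, "ry": 0, "rz": 0}, {"x": 0, "y": 0, "z": 38, "rx": 0, "ry": 0, "rz": 0}, {"x": 0, "y": 0, "z": 38, "rx": 0, "ry": 0, "rz": 0}]'

```text
time: 4.6
tool_pos: [0.5853, 0.1827, 0.2242]
tool_rot: [3.142, -0.0, 0.311]
contact_force: [0.6, -0.9, 0.8]
opening: 0.0004
grip_force: 0.0
```

arm_command --series '[{"x": 0, "y": 0, "z": 1.5, "rx": 0, "ry": 0, "rz": 0}, {"x": 0, "y": 0, "z": 3, "rx": 0, "ry": 0, "rz": 0}, {"x": 0, "y": 0, "z": 4, "rx": 0, "ry": 0, "rz": 0}, {"x": 0, "y": 0, "z": 5, "rx": 0, "ry": 0, "rz": 0}, {"x": 0, "y": 0, "z": 5, "rx": 0, "ry": 0, "rz": 0}]'

```text
time: 5.1
tool_pos: [0.5852, 0.1827, 0.2192]
tool_rot: [3.142, -0.0, 0.311]
contact_force: [0.8, 0.1, 0.6]
opening: 0.0007
grip_force: 0.0
```

arm_command --series '[{"x": 0, "y": 0, "z": 1, "rx": 0, "ry": 0, "rz": 0}, {"x": 0, "y": 0, "z": 2, "rx": 0, "ry": 0, "rz": 0}, {"x": 0, "y": 0, "z": 3, "rx": 0, "ry": 0, "rz": 0}, {"x": 0, "y": 0, "z": 3, "rx": 0, "ry": 0, "rz": 0}]'

```text
time: 5.5
tool_pos: [0.5852, 0.1827, 0.2162]
tool_rot: [3.141, -0.0, 0.311]
contact_force: [0.4, -0.4, 2.7]
opening: 0.0004
grip_force: 1.2
```

arm_command --series '[{"x": 0, "y": 0, "z": 1, "rx": 0, "ry": 0, "rz": 0}, {"x": 0, "y": 0, "z": 2, "rx": 0, "ry": 0, "rz": 0}, {"x": 0, "y": 0, "z": 3, "rx": 0, "ry": 0, "rz": 0}, {"x": 0, "y": 0, "z": 4, "rx": 0, "ry": 0, "rz": 0}, {"x": 0, "y": 0, "z": 4, "rx": 0, "ry": 0, "rz": 0}]'

```text
time: 6.0
tool_pos: [0.5851, 0.1827, 0.212]
tool_rot: [3.142, 0.0, 0.311]
contact_force: [0.6, 0.1, 2.6]
opening: 0.0002
grip_force: 0.8
```

arm_command --series '[{"x": 0, "y": 0, "z": 0.5, "rx": 0, "ry": 0, "rz": 0}, {"x": 0, "y": 0, "z": 1, "rx": 0, "ry": 0, "rz": 0}, {"x": 0, "y": 0, "z": 1, "rx": 0, "ry": 0, "rz": 0}]'

```text
time: 6.3
tool_pos: [0.5852, 0.1827, 0.2111]
tool_rot: [3.142, 0.0, 0.311]
contact_force: [0.3, -0.4, 2.8]
opening: 0.0008
grip_force: 1.2
```

arm_command --series '[{"x": 0, "y": 0, "z": 0.5, "rx": 0, "ry": 0, "rz": 0}, {"x": 0, "y": 0, "z": 0.5, "rx": 0, "ry": 0, "rz": 0}]'

```text
time: 6.5
tool_pos: [0.5852, 0.1827, 0.2108]
tool_rot: [3.141, -0.0, 0.311]
contact_force: [0.2, -0.3, 4.1]
opening: 0.0003
grip_force: 1.7
```

arm_command --series '[{"x": 0, "y": 0, "z": 0.5, "rx": 0, "ry": 0, "rz": 0}, {"x": 0, "y": 0, "z": 0.5, "rx": 0, "ry": 0, "rz": 0}]'

```text
time: 6.7
tool_pos: [0.5854, 0.1827, 0.2107]
tool_rot: [3.141, -0.001, 0.311]
contact_force: [0.8, 0.5, 5.4]
opening: 0.0005
grip_force: 2.9
```

arm_command --series '[{"x": 0, "y": 0, "z": 0.5, "rx": 0, "ry": 0, "rz": 0}, {"x": 0, "y": 0, "z": 1, "rx": 0, "ry": 0, "rz": 0}, {"x": 0, "y": 0, "z": 1, "rx": 0, "ry": 0, "rz": 0}]'

```text
time: 7.0
tool_pos: [0.5857, 0.1828, 0.2107]
tool_rot: [3.141, -0.003, 0.311]
contact_force: [-1.0, 0.8, 10.1]
opening: 0.0006
grip_force: 5.0
```

arm_command --series '[{"x": 0, "y": 0, "z": 0.5, "rx": 0, "ry": 0, "rz": 0}, {"x": 0, "y": 0, "z": 1, "rx": 0, "ry": 0, "rz": 0}, {"x": 0, "y": 0, "z": 1, "rx": 0, "ry": 0, "rz": 0}]'

```text
time: 7.3
tool_pos: [0.5861, 0.1829, 0.2106]
tool_rot: [3.141, -0.004, 0.311]
contact_force: [-2.3, -0.9, 14.3]
opening: 0.0003
grip_force: 7.1
```

Hard stop at 14 N with the tip at 145.1 mm, so the stopper is home. Withdrawing upward and checking.

arm_command --series '[{"x": 0, "y": 0, "z": -3, "rx": 0, "ry": 0, "rz": 0}, {"x": 0, "y": 0, "z": -8, "rx": 0, "ry": 0, "rz": 0}, {"x": 0, "y": 0, "z": -20, "rx": 0, "ry": 0, "rz": 0}, {"x": 0, "y": 0, "z": -40, "rx": 0, "ry": 0, "rz": 0}, {"x": 0, "y": 0, "z": -55, "rx": 0, "ry": 0, "rz": 0}, {"x": 0, "y": 0, "z": -60, "rx": 0, "ry": 0, "rz": 0}, {"x": 0, "y": 0, "z": -60, "rx": 0, "ry": 0, "rz": 0}]'

```text
time: 8.0
tool_pos: [0.5854, 0.1827, 0.269]
tool_rot: [3.141, -0.001, 0.311]
contact_force: [-0.5, 0.7, -0.7]
opening: 0.0004
grip_force: 0.0
```

```bash
python3 - <<'E'
from h import *
p=read_camera('side')
print([np.round(d['point'],4) for d in mark_of(p,'stopper_top')[:2]])
y0,x0=180,150
cv2.imwrite('pics/side4.png',cv2.resize(p['pixels'][y0:y0+110,x0:x0+140],None,fx=5,fy=5,interpolation=cv2.INTER_CUBIC))
print(observe()['tool_pos'],togo([.5475,-.112,.1]))
E
```

```text
[array([0.5842, 0.1806, 0.1451])]
[0.58486825 0.18264279 0.26746091] [-125.5  269.1  102.1]
```

View pics/side4.png

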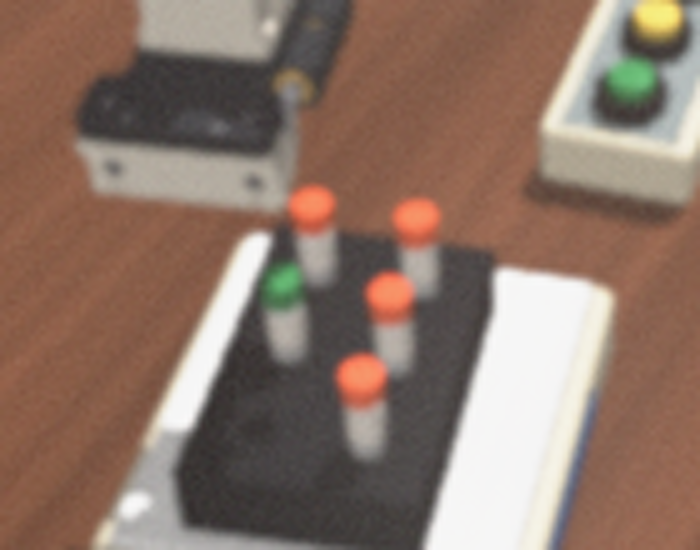

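The stopper at crop (285,287) now sits flush like the orange-red ones, and the network gives its top at 145.1 mm. On to the start button at crop (630,80).

arm_command --series '[{"x": -10, "y": 22, "z": 0, "rx": 0, "ry": 0, "rz": 0}, {"x": -24, "y": 52, "z": 0, "rx": 0, "ry": 0, "rz": 0}, {"x": -40, "y": 86, "z": 0, "rx": 0, "ry": 0, "rz": 0}, {"x": -56, "y": 120, "z": 0, "rx": 0, "ry": 0, "rz": 0}, {"x": -72, "y": 154, "z": 0, "rx": 0, "ry": 0, "rz": 0}, {"x": -88, "y": 188, "z": 0, "rx": 0, "ry": 0, "rz": 0}, {"x": -103, "y": 221, "z": 0, "rx": 0, "ry": 0, "rz": 0}, {"x": -116, "y": 248, "z": 0, "rx": 0, "ry": 0, "rz": 0}, {"x": -123, "y": 264, "z": 0, "rx": 0, "ry": 0, "rz": 0}, {"x": -125.5, "y": 269, "z": 0, "rx": 0, "ry": 0, "rz": 0}, {"x": -125.5, "y": 269, "z": 20, "rx": 0, "ry": 0, "rz": 0}, {"x": -125.5, "y": 269, "z": 45, "rx": 0, "ry": 0, "rz": 0}, {"x": -125.5, "y": 269, "z": 70, "rx": 0, "ry": 0, "rz": 0}, {"x": -125.5, "y": 269, "z": 90, "rx": 0, "ry": 0, "rz": 0}, {"x": -125.5, "y": 269, "z": 100, "rx": 0, "ry": 0, "rz": 0}, {"x": -125.5, "y": 269, "z": 100, "rx": 0, "ry": 0, "rz": 0}, {"x": -125.5, "y": 269, "z": 100, "rx": 0, "ry": 0, "rz": 0}]'

```text
time: 9.8
tool_pos: [0.5484, -0.1116, 0.1687]
tool_rot: [3.141, -0.001, 0.311]
contact_force: [0.1, -0.3, 0.4]
opening: 0.0004
grip_force: 0.0
```

```bash
python3 - <<'E'
from h import *
print(observe()['tool_pos'],togo([.5475,-.112,.066]))
E
```

```text
[ 0.54835502 -0.11155079  0.16873246] [-1.   0.1 37.2]
```

Good, centred over the button. Descending to near the cap, then in small steps.

arm_command --series '[{"x": 0, "y": 0, "z": 12, "rx": 0, "ry": 0, "rz": 0}, {"x": 0, "y": 0, "z": 24, "rx": 0, "ry": 0, "rz": 0}, {"x": 0, "y": 0, "z": 32, "rx": 0, "ry": 0, "rz": 0}, {"x": 0, "y": 0, "z": 36, "rx": 0, "ry": 0, "rz": 0}, {"x": 0, "y": 0, "z": 36, "rx": 0, "ry": 0, "rz": 0}, {"x": 0, "y": 0, "z": 36, "rx": 0, "ry": 0, "rz": 0}]'

```text
time: 10.4
tool_pos: [0.5481, -0.1119, 0.1323]
tool_rot: [3.141, -0.0, 0.311]
contact_force: [0.4, 0.2, -0.3]
opening: 0.0006
grip_force: 0.0
```

arm_command --series '[{"x": 0, "y": 0, "z": 1, "rx": 0, "ry": 0, "rz": 0}, {"x": 0, "y": 0, "z": 2, "rx": 0, "ry": 0, "rz": 0}, {"x": 0, "y": 0, "z": 3, "rx": 0, "ry": 0, "rz": 0}, {"x": 0, "y": 0, "z": 4, "rx": 0, "ry": 0, "rz": 0}, {"x": 0, "y": 0, "z": 4, "rx": 0, "ry": 0, "rz": 0}]'

```text
time: 10.9
tool_pos: [0.548, -0.1118, 0.1283]
tool_rot: [3.141, -0.0, 0.311]
contact_force: [-0.1, -0.3, 2.0]
opening: 0.0004
grip_force: 0.7
```

arm_command --series '[{"x": 0, "y": 0, "z": 1, "rx": 0, "ry": 0, "rz": 0}, {"x": 0, "y": 0, "z": 2, "rx": 0, "ry": 0, "rz": 0}, {"x": 0, "y": 0, "z": 2, "rx": 0, "ry": 0, "rz": 0}]'

```text
time: 11.2
tool_pos: [0.548, -0.1118, 0.1263]
tool_rot: [3.141, -0.0, 0.311]
contact_force: [-1.3, -0.8, 2.6]
opening: 0.0006
grip_force: 1.2
```

arm_command --series '[{"x": 0, "y": 0, "z": 1, "rx": 0, "ry": 0, "rz": 0}, {"x": 0, "y": 0, "z": 2, "rx": 0, "ry": 0, "rz": 0}, {"x": 0, "y": 0, "z": 2, "rx": 0, "ry": 0, "rz": 0}]'

```text
time: 11.5
tool_pos: [0.548, -0.1118, 0.1243]
tool_rot: [3.141, -0.0, 0.311]
contact_force: [-0.3, 0.3, 4.1]
opening: 0.0003
grip_force: 1.8
```

arm_command --series '[{"x": 0, "y": 0, "z": 1, "rx": 0, "ry": 0, "rz": 0}, {"x": 0, "y": 0, "z": 1.5, "rx": 0, "ry": 0, "rz": 0}, {"x": 0, "y": 0, "z": 1.5, "rx": 0, "ry": 0, "rz": 0}]'

```text
time: 11.8
tool_pos: [0.548, -0.1118, 0.1228]
tool_rot: [3.141, -0.0, 0.311]
contact_force: [-0.6, 0.4, 4.6]
opening: 0.0005
grip_force: 2.3
```

arm_command --series '[{"x": 0, "y": 0, "z": 1, "rx": 0, "ry": 0, "rz": 0}, {"x": 0, "y": 0, "z": 1.5, "rx": 0, "ry": 0, "rz": 0}, {"x": 0, "y": 0, "z": 1.5, "rx": 0, "ry": 0, "rz": 0}]'

```text
time: 12.1
tool_pos: [0.5481, -0.1118, 0.1221]
tool_rot: [3.141, -0.001, 0.311]
contact_force: [-2.8, 1.8, 12.1]
opening: 0.0005
grip_force: 5.7
```

Bottomed out at 12 N. Releasing and withdrawing.

arm_command --series '[{"x": 0, "y": 0, "z": 0, "rx": 0, "ry": 0, "rz": 0}, {"x": 0, "y": 0, "z": -4, "rx": 0, "ry": 0, "rz": 0}, {"x": 0, "y": 0, "z": -8, "rx": 0, "ry": 0, "rz": 0}, {"x": 0, "y": 0, "z": -14, "rx": 0, "ry": 0, "rz": 0}, {"x": 0, "y": 0, "z": -30, "rx": 0, "ry": 0, "rz": 0}, {"x": 0, "y": 0, "z": -55, "rx": 0, "ry": 0, "rz": 0}, {"x": 0, "y": 0, "z": -80, "rx": 0, "ry": 0, "rz": 0}, {"x": 0, "y": 0, "z": -105, "rx": 0, "ry": 0, "rz": 0}, {"x": 0, "y": 0, "z": -125, "rx": 0, "ry": 0, "rz": 0}, {"x": 0, "y": 0, "z": -140, "rx": 0, "ry": 0, "rz": 0}, {"x": 0, "y": 0, "z": -145, "rx": 0, "ry": 0, "rz": 0}, {"x": 0, "y": 0, "z": -145, "rx": 0, "ry": 0, "rz": 0}, {"x": 0, "y": 0, "z": -145, "rx": 0, "ry": 0, "rz": 0}]'

```text
time: 13.4
tool_pos: [0.5476, -0.1117, 0.2652]
tool_rot: [-3.141, 0.001, 0.311]
contact_force: [0.2, 0.0, -0.1]
opening: 0.0006
grip_force: 0.0
```

```bash
python3 - <<'E'
from h import *
p=read_camera('side')
for q in('stopper_top','start_top'):print([np.round(d['point'],4) for d in mark_of(p,q)[:2]])
s=observe();print(s['tool_pos'],s['contact_force'],s['qvel'])
cv2.imwrite('pics/side5.png',p['pixels'])
E
```

```text
[array([0.5871, 0.1853, 0.1419])]
[array([ 0.5472, -0.1137,  0.0629])]
[ 0.54763798 -0.11171157  0.26517706] [-0.16948943  0.10956138 -0.12560672] [ 8.78645823e-04 -8.79467881e-04 -4.91365104e-03  9.36296707e-04
  1.81772947e-03 -7.91346131e-05]
```

View pics/side5.png

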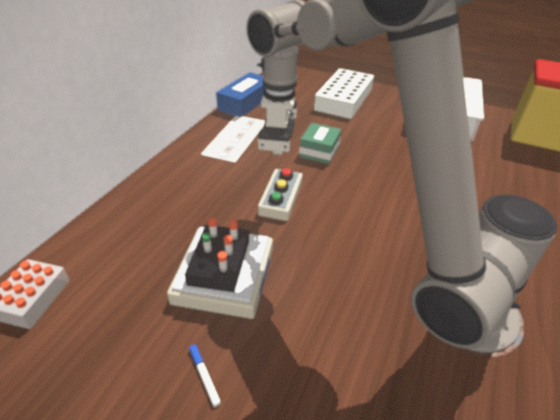

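The stopper at (207,240) is home and the green button at (277,198) is back out. The arm is clear and nothing else has moved.

```bash
python3 -c "from cell import *; print(hand_in())"
```

```text
the job is handed in; nothing more can be done
None
```

The green stopper is pressed fully home and the start button was then pressed all the way in and came back out; the arm withdrew clear and the job is handed in.

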